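# Clip the ratchet back into its tool tray

### The job

Put the blue-handled ratchet away in its tool tray: head in the round pocket, handle in the long trough. Press the handle down between the two yellow sprung roller jaws until it lies on the bottom of its recess, keep it held down for a moment until both jaws have closed over it, and only then let go. Leave the other things on the bench where they are.

Things in the scene. Friction and masses are not known exactly. Their poses are not given: they have to be found in the camera images.
- ratchet_mid (a point): Middle of the loose ratchet (210 mm long, 24 mm thick, 0.27 to 0.43 kg, square drive stub up), on its long axis half-way up. x: handle to head; z: up. Along x from here: round blue handle, 24 mm thick, -105 to 0; steel neck, 16 mm wide, 14 mm thick, 0 to 67; round head. Centre of mass at about x = +20, in the neck: a good place to grip.
- ratchet_head (a point): Centre of the ratchet's round steel head (38 mm across, 24 mm thick, with an 11 mm high square stub on top), half-way up, 86 mm from the ratchet's middle along x. Same axes as ratchet_mid.
- ratchet_band (a point): Point on the axis of the ratchet's handle that belongs between the jaws, 80 mm from the ratchet's middle towards the handle's end. Same axes as ratchet_mid.
- nest (a point): Where ratchet_mid lies when home, 18 mm above the bench. x: trough to head pocket, z: up. Black and red hard tray, fixed, 250 (x) by 192 mm, y = -62 to +130; top 24 mm, recess floor 6 mm above the bench. Handle trough 30 mm wide, x = -110 to -8; finger cutout x = -8 to 50, y = -62 to 62, down to the floor; neck slot 26 mm wide, x = 50 to 64. Sockets at y over 62 stand 41 mm high.
- pocket (a point): Centre of the round head pocket (44 mm across), where ratchet_head lies when home, 18 mm above the bench. Axes of the tray, as nest.
- clip (a point): Midway between the roller jaws: ratchet_band lies here when home, 18 mm above the bench. Axes as nest. Jaws and bracket take 34 mm along x, up to 33 mm above the bench. Laid on the closed jaws, the handle's axis is 38 mm above the bench here; home, the top of the handle is 30 mm above it. Pressing it in beside the jaws, on the head's side, takes up to 15 N; past the middle it snaps down.
- jaw_left (a joint): Sprung jaw on the +y side of the trough: yellow upright arm on a hinge pin with a free-running white 10 mm roller at its top. 0 rad: closed, no handle; grows outwards to about 0.2 rad as the handle's thickest part passes, then the spring closes it over the handle to 0.02 to 0.03 rad. A handle not yet through is pushed out again.
- jaw_right (a joint): The same sprung jaw on the -y side of the trough; same values.
- hammer: bystander: hammer, 270 mm, lying beyond the tray. Origin on the bench under its middle.
- oiler: bystander: yellow oil bottle, 52 mm across, 140 mm high, standing. Origin at its foot.
- jar: bystander: amber screw jar, 68 mm across, 85 mm high, standing. Origin at its foot.
- screwdriver: bystander: orange screwdriver, 200 mm, lying beyond the bottle and the jar. Origin on the bench under its middle.
- spanner: bystander: steel spanner, 190 mm, lying to the right of the ratchet. Origin on the bench under its middle.
- offcut: bystander: wooden offcut, 110 x 45 x 19 mm, lying to the right of the ratchet. Origin on the bench under its middle.
- tape_measure: bystander: yellow and black tape measure, 68 x 36 x 62 mm, standing. Origin at its foot.
Not all that is in view belongs to the job. What is shaped like the part that bears ratchet_mid but turquoise is not meant.

How it is judged:
By the outcome, as a careful person would: the job done as asked, in the order asked, and still so for the second after the job is handed in, with the robot touching nothing.
It also fails if it takes over 40 s, if anything falls off the work surface, if the arm or the gripper's body presses on something with over 40 N, if the wrist force passes 120 N, or if a joint passes its speed limit or range.

### The arm

A 6-joint arm with a two-finger parallel gripper is mounted at the origin on the work surface. World frame = base frame: x ahead of the robot, y to its left, z up, the work surface at z = 0. Lengths are in mm, angles in degrees, forces in N, time in s.
With the tool pointing down it reaches from about 300 to 850 mm from the base axis. Payload 4.2 kg.
Tool frame: the origin (TCP) lies midway between the tips of the shut fingers; the grasp point (between the pads) lies env.grip_depth behind it (env.grip_depth is the distance from the TCP to the grasp point, in mm); z points along the fingers, y is the direction in which the jaws open and shut (so a half turn about z gives the same grasp; the last joint's range is limited). The gripper opens to 91 mm and grips with 3 to 60 N. Pads are 32 mm wide; open, the fingers measure 118 mm over their backs; the gripper's body (76 mm by 178 mm) begins 60 mm behind the grasp point.
Start: joints at [-71.849, 18.312, 89.639, -0, 72.044, -1.146], TCP at [190.023, -542.71, 213.976] pointing down, gripper open.
Joint ranges: [-177.97, 177.97], [-48.28, 115.42], [12.27, 149.76], [-77.06, 257.06], [2.81, 150.46], [-146.56, 146.56]. Speed limits (degrees/s): [147.25, 147.25, 180, 180, 180, 180].

### API

Orientations are given as [roll, pitch, yaw] about the fixed x, y, z axes, in that order (R = Rz(yaw) Ry(pitch) Rx(roll)).
In Python, from workcell import env, cams, spotter gives the robot as it stands.
- The arm moves only by the tool apply_moves, never from a script. Its argument "plan" is a list of rows, each an object with "jaw": the closure, from 0 (fully open) to 1 (shut); "delta_pos": the shift along the tool's x, y, z in mm, a list of three; "spin": the turn about the tool's z in rad. In form: [{"jaw": jaw, "delta_pos": [dx, dy, dz], "spin": spin}, ...]. A call has exactly 8 rows; each row is the pose to reach, as a shift and turn from the pose measured when the call began, along the tool's axes at that moment; what a row does not reach only later rows make up. A row lasts 1/8 s, in which the tool goes at most 62.5 mm and 10.7 degrees, less where a joint would pass 70% of its speed; a pose out of reach is approached as far as the arm can. A call with a gripper value outside its range is refused whole. The fingers move at their own pace and stop on an object; "squeeze" is the grip in N (left out, the last holds). Time passes only in rows, so rows that repeat a pose let the fingers close, or fill a call up. It gives the time, the measured TCP pose, the force and the opening at its end, in the units of the state.
- env.state(): the state, without advancing time (a new reading comes with each control period).
- cams.grab_frame(name): name is "side" or "top"; returns the picture (480x640x3 uint8, red, green, blue); there is no depth.
- cams.calibration(name): a dict with "camera_matrix" (3x3 intrinsics, pixels), "k1" (the pictures are not rectified: a ray, as slopes to the right and down, at radius r is drawn at 1 + k1 r^2 times it, then the intrinsics apply), "rvec" (rotation vector, rad) and "tvec" (3), from world to camera coordinates, as OpenCV has them. Camera axes: x right, y down, z forward; pixel columns grow to the right and rows downward; lengths in mm; the calibration is good to about 2 mm. A picture is of the moment at which its call begins. calibration takes no time and is no camera call.
- env.job_done(): hands the job in, once; it reports no verdict.
Trained networks look in the newest picture that a camera, given by its name, has taken for a name from the list of things; names that differ only in an ending like _2 or _b are one class to them, and where a whole thing is asked for, a point or a joint stands for the part that bears it (a point fixed in the world has none). Each returns a list of dicts, best first, with "confidence" (0 to 1); they miss things now and then, are a little off and sometimes report something else, mostly with a low value. They report only what shows in the picture. A call takes as long as a camera call. They do not tell look-alikes from the thing itself.
- spotter.masks_of(camera, target): "region" (480x640 bool, what is visible of it) and "extent" ([left, top, right, bottom] in pixels, round what is visible of it).
The state is a dict: "time_s": time; "qpos": joint angles; "qvel": joint speeds; "effort": joint torques, N m; "ee_pos": TCP position; "ee_rot": TCP orientation; "force": force on the tool from outside, world axes, zero at the start; "torque": the same for the moment, N m; "gripper_width": finger opening in mm.
Only numpy, scipy, OpenCV 4.12 (cv2) and the standard library are available. Lean on these libraries where they do the work, as an engineer would, in place of code of your own. Each camera call takes 0.05 s, during which the arm holds its last target.

## Working session

There is one attempt and no reset: what is moved stays moved. The work goes in short steps, Python scripts to look and compute and a tool call to move; the robot and the scene stay as the last step left them, time stands still between calls to the robot, and variables do not carry over. Pictures are saved under pics/ and viewed, and the job is handed in when it is done.

Besides the shell and the picture viewer there is one more tool, called after "Emit:" as a command line: name --argument value ..., lists and objects as JSON in quotes. apply_moves: Moves the arm, as the interface text tells. Its arguments: {"type":"object","properties":{"plan":{"type":"array"},"squeeze":{"type":"number"}},"required":["plan"]}

```bash
mkdir -p pics; ls; python3 - <<'E'
from workcell import env,cams,spotter
import cv2
for n in("side","top"):
    cv2.imwrite(f"pics/{n}0.png",cams.grab_frame(n)[:,:,::-1])
    print(n,cams.calibration(n))
print(env.state(),env.grip_depth)
E
```

```text
pics
side {'camera_matrix': array([[460.37331558,   0.        , 312.0187564 ],
       [  0.        , 460.37331558, 240.76731338],
       [  0.        ,   0.        ,   1.        ]]), 'k1': -0.06722581549489703, 'rvec': array([ 0.77475897, -2.39879839,  1.30485636]), 'tvec': array([334.37660457, 238.61430069, 830.64451316])}
top {'camera_matrix': array([[497.93831077,   0.        , 324.6587239 ],
       [  0.        , 497.93831077, 240.83472402],
       [  0.        ,   0.        ,   1.        ]]), 'k1': 0.03404213488757639, 'rvec': array([ 2.17244251, -2.21835855,  0.07860904]), 'tvec': array([ -79.03427424,  488.83637918, 1062.81521726])}
{'time_s': 0.1, 'qpos': array([-7.18498399e+01,  1.83482035e+01,  8.96987479e+01, -1.21611270e-03,
        7.20442723e+01, -1.14725564e+00]), 'qvel': array([-0.07839514, -0.07365628, -0.13814185, -0.00423256,  0.06584514,
        0.09688887]), 'effort': array([ 5.35365689e-04, -4.13331521e+01, -2.32508451e+01,  7.29101943e-02,
        4.22098394e-02, -5.12295810e-05]), 'ee_pos': array([ 189.86331362, -542.27465075,  213.20662483]), 'ee_rot': array([-1.79908771e+02, -6.70432471e-04,  1.92977910e+01]), 'force': array([-0.87121365,  0.10852952,  0.33816455]), 'torque': array([-0.06154645, -0.00547882, -0.04909217]), 'gripper_width': 90.89845232712416} 18.8
```

View pics/top0.png

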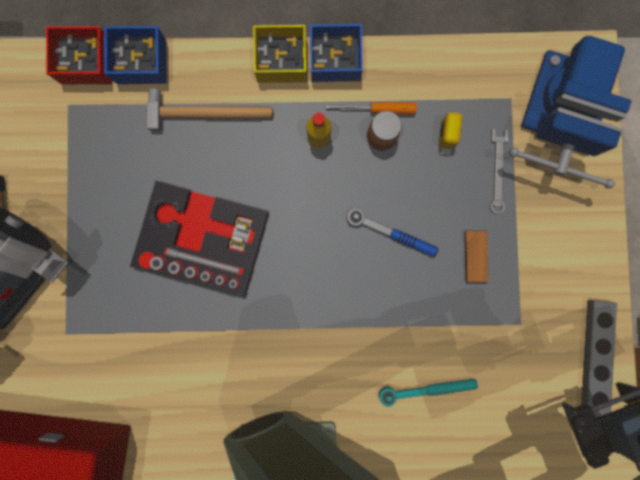

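View pics/side0.png

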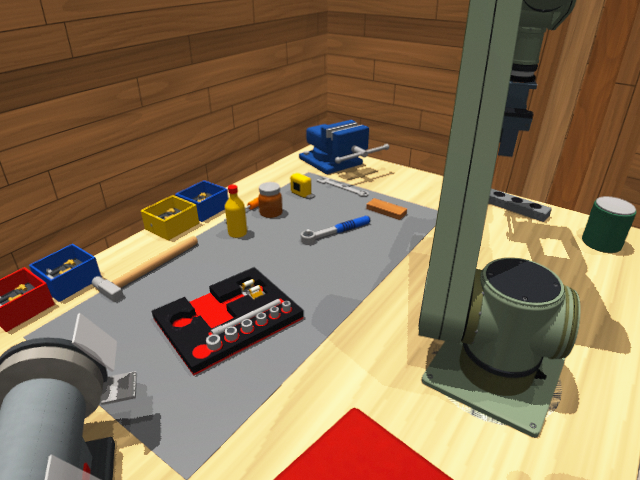

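The top view shows the blue ratchet with its head at about (355,216) and handle end at (437,251). The turquoise one at (430,390) has the same shape but the wrong colour, so it is not meant. The tray's pocket is at about (165,213) and its jaws at about (242,234). I'll enlarge both to confirm.

```bash
cat > h.py <<'E'
import numpy as np,cv2
from workcell import env,cams,spotter
C={n:cams.calibration(n) for n in("side","top")}
def proj(n,P):
    c=C[n];R=cv2.Rodrigues(c["rvec"])[0];p=np.atleast_2d(P)@R.T+c["tvec"]
    s=p[:,:2]/p[:,2:];r2=(s**2).sum(1,keepdims=True);s=s*(1+c["k1"]*r2);K=c["camera_matrix"]
    return s*[K[0,0],K[1,1]]+[K[0,2],K[1,2]]
def unproj(n,uv,z):
    c=C[n];K=c["camera_matrix"];uv=np.atleast_2d(np.asarray(uv,float)).reshape(-1,1,2)
    d=np.array([c["k1"],0,0,0,0.])
    s=cv2.undistortPoints(uv,K,d).reshape(-1,2)
    R=cv2.Rodrigues(c["rvec"])[0];o=-R.T@c["tvec"];v=np.c_[s,np.ones(len(s))]@R
    return o+v*((z-o[2])/v[:,2])[:,None]
E
python3 - <<'E'
from h import *
t=cv2.imread("pics/top0.png");s=cv2.imread("pics/side0.png")
a=cv2.resize(t[170:310,120:280],(640,560),interpolation=cv2.INTER_CUBIC);cv2.imwrite("pics/c1.png",a)
a=cv2.resize(s[255:380,140:310],(680,500),interpolation=cv2.INTER_CUBIC);cv2.imwrite("pics/c2.png",a)
b=np.hstack([cv2.resize(t[190:270,335:455],(480,320),interpolation=cv2.INTER_CUBIC),cv2.resize(s[205:255,290:380],(320,178),interpolation=cv2.INTER_CUBIC)[0:178].copy() if 0 else np.zeros((320,1,3),np.uint8)]);cv2.imwrite("pics/c3.png",b)
cams.grab_frame("top");
for tg in("ratchet_mid","jaw_left","ratchet_head","clip"):
    try:
        for m in spotter.masks_of("top",tg): print(tg,m["confidence"],m["extent"],m["region"].sum())
    except Exception as e: print(tg,e)
print(env.state()["time_s"])
E
```

```text
ratchet_mid 0.77 [346.1, 206.2, 438.2, 256.2] 1061
ratchet_mid 0.63 [375.9, 375.3, 481.2, 405.1] 1175
ratchet_mid 0.54 [492.1, 129.0, 507.0, 213.3] 736
jaw_left 0.59 [232.5, 236.9, 243.6, 243.7] 90
ratchet_head 0.86 [349.8, 204.8, 435.3, 257.6] 1024
ratchet_head 0.78 [379.7, 378.2, 476.9, 406.2] 1107
ratchet_head 0.57 [236.5, 221.1, 252.6, 229.8] 97
clip 0.69 [134.1, 183.4, 267.2, 297.0] 10491
0.35
```

View pics/c1.png

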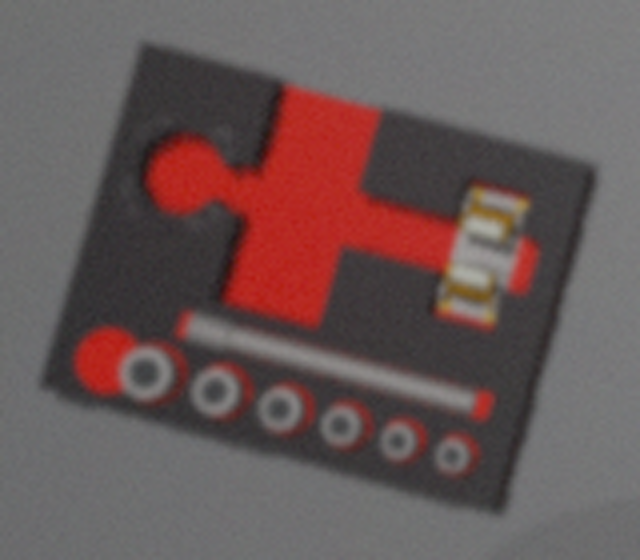

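View pics/c2.png

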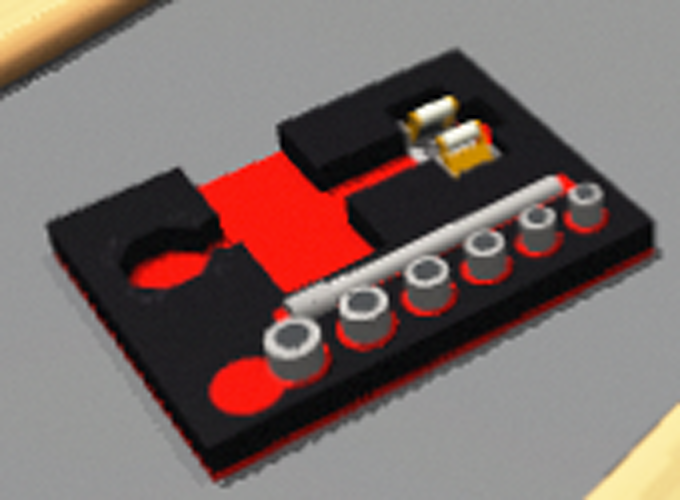

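View pics/c3.png

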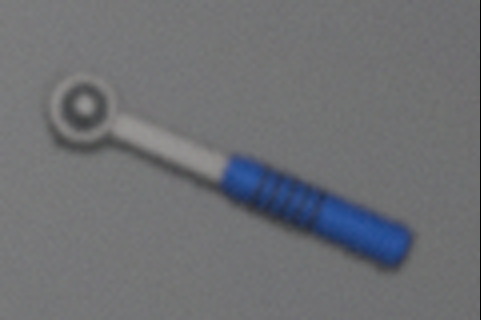

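The crops confirm it: blue handle, steel neck and head with the square stub up. Next I'll fit models for accurate poses.

```bash
cat > fit.py <<'E'
from h import *
from scipy.optimize import minimize
S=4
def rect(x0,x1,y0,y1,z): 
    return np.array([[x0,y0,z],[x1,y0,z],[x1,y1,z],[x0,y1,z]],float)
def dens(p,n=12): 
    return np.vstack([np.linspace(p[i],p[(i+1)%len(p)],n,endpoint=False) for i in range(len(p))])
def circ(cx,cy,r,z,n=40):
    a=np.linspace(0,2*np.pi,n,endpoint=False);return np.c_[cx+r*np.cos(a),cy+r*np.sin(a),0*a+z]
def tf(P,q):
    c,s=np.cos(q[2]),np.sin(q[2]);return np.c_[q[0]+c*P[:,0]-s*P[:,1],q[1]+s*P[:,0]+c*P[:,1],P[:,2]]
def fill(n,polys,q,box,hull=False):
    x0,y0,x1,y1=box;m=np.zeros(((y1-y0)*S,(x1-x0)*S),np.uint8)
    for P in polys:
        uv=(proj(n,tf(P,q))-[x0,y0]+.5)*S-.5
        if hull: uv=cv2.convexHull(uv.astype(np.float32))[:,0]
        cv2.fillPoly(m,[np.round(uv*16).astype(np.int32)],255,shift=4)
    return m
def down(m): return cv2.resize(m,None,fx=1/S,fy=1/S,interpolation=cv2.INTER_AREA)/255.
def hole(z): return [dens(rect(-110,-5,-15,15,z)),dens(rect(-8,50,-62,62,z)),dens(rect(45,70,-13,13,z)),circ(86,0,22,z)]
def tray_pred(n,q,box):
    m=fill(n,hole(6),q,box)
    for z in(12,18,24): m&=fill(n,hole(z),q,box)
    ig=fill(n,[dens(rect(-112,-45,-45,45,z)) for z in(6,24,45)]+[dens(rect(-125,130,63,130,z)) for z in(0,24,45)],q,box,True)
    return down(m),down(ig)<.02
def redness(im):
    f=im.astype(float);b,g,r=f[...,0],f[...,1],f[...,2];return np.clip((r-np.maximum(g,b))/(r+1)*1.0/.8,0,1)*(r>60)
def fit_tray(ims,names,q0,boxes):
    def cost(q):
        t=0
        for n in names:
            p,w=tray_pred(n,q,boxes[n]);t+=(((p-ims[n])**2)*w).sum()
        return t
    best=None
    r=minimize(cost,q0,method="Nelder-Mead",options=dict(initial_simplex=[q0]+[np.add(q0,d) for d in([6,0,0],[0,6,0],[0,0,.04])],xatol=.01,fatol=.01))
    return r.x,r.fun
def cylx(x0,x1,r,z,n=16):
    a=np.linspace(0,2*np.pi,n);return np.vstack([np.c_[0*a+x,r*np.cos(a),z+r*np.sin(a)] for x in(x0,x1)])
def blue_pred(n,q,box,z=12): return down(fill(n,[cylx(-105,0,12,z)],q,box,True))
def blueness(im):
    f=im.astype(float);b,r=f[...,0],f[...,2];return np.clip((b-r)/(b+1)/.55,0,1)
def fit_blue(ims,names,q0,boxes,z=12):
    def cost(q): return sum(((blue_pred(n,q,boxes[n],z)-ims[n])**2).sum() for n in names)
    r=minimize(cost,q0,method="Nelder-Mead",options=dict(initial_simplex=[q0]+[np.add(q0,d) for d in([6,0,0],[0,6,0],[0,0,.06])],xatol=.01,fatol=.01))
    return r.x,r.fun
def crop(im,b): return im[b[1]:b[3],b[0]:b[2]]
E
python3 - <<'E'
from fit import *
I={n:cv2.imread(f"pics/{n}0.png") for n in("top","side")}
# tray
B={"top":(120,165,285,310),"side":(145,255,310,380)}
p=unproj("top",[[166,214],[242,234]],15);d=p[0]-p[1];yaw=np.arctan2(d[1],d[0]);mid=p[0]-86*d/np.linalg.norm(d)
q0=[mid[0],mid[1],yaw];print("tray init",q0)
R={n:crop(redness(I[n]),B[n]) for n in B}
print({n:(R[n].max(),(R[n]>.5).sum()) for n in R})
for nm in(["top"],["side"],["top","side"]):
    q,f=fit_tray(R,nm,q0,B);print(nm,q[:2],np.degrees(q[2]),f)
qt=q
B2={"top":(330,190,455,270),"side":(290,200,390,255)}
p=unproj("top",[[355,216],[437,251]],12);d=p[0]-p[1];d/=np.linalg.norm(d);mid=p[0]-86*d
q0=[mid[0],mid[1],np.arctan2(d[1],d[0])];print("rat init",q0)
Bl={n:crop(blueness(I[n]),B2[n]) for n in B2}
for nm in(["top"],["side"],["top","side"]):
    q,f=fit_blue(Bl,nm,q0,B2);print(nm,q[:2],np.degrees(q[2]),f, "head",tf(np.array([[86.,0,12]]),q))
qr=q
np.save("q.npy",[qt,qr])
for n in B:
    im=cv2.resize(I[n],None,fx=3,fy=3,interpolation=cv2.INTER_CUBIC)
    def dr(P,q,c): cv2.polylines(im,[np.int32((proj(n,tf(P,q))+.5)*3*16)],True,c,1,shift=4)
    for P in hole(24): dr(P,qt,(0,255,0))
    for P in hole(6): dr(P,qt,(255,255,0))
    dr(rect(-112,138,-62,130,24),qt,(255,0,255))
    for P in(rect(-105,0,-12,12,12),rect(0,67,-8,8,19),circ(86,0,19,24),circ(86,0,19,0)): dr(P,qr,(0,255,0))
    for k,b in(("t",B[n]),("r",B2[n])): cv2.imwrite(f"pics/ov_{n}_{k}.png",im[b[1]*3:b[3]*3,b[0]*3:b[2]*3])
a=[cv2.imread(f"pics/ov_{n}_{k}.png") for n in B for k in"tr"]
W=800;out=np.zeros((600,800,3),np.uint8)
def put(i,x,y,s=.8):
    b=a[i][:min(len(a[i]),600-y),:800-x];out[y:y+b.shape[0],x:x+b.shape[1]]=b
put(0,0,0);put(1,420,430 if 0 else 380);put(2,0+0,0) if 0 else None
cv2.imwrite("pics/ov.png",out)
s=np.zeros((600,800,3),np.uint8)
for (i,x,y) in((2,0,0),(3,0,400)):
    b=a[i];s[y:y+b.shape[0],x:x+b.shape[1]]=b[:600-y]
cv2.imwrite("pics/ov2.png",s)
E
```

```text
tray init [np.float64(528.5141084719146), np.float64(169.26378287683497), np.float64(1.2920721551225807)]
{'top': (np.float64(1.0), np.int64(2937)), 'side': (np.float64(1.0), np.int64(1932))}
['top'] [530.38011023 170.76885474] 73.7575665521588 65.74188873358594
['side'] [530.24706387 172.59038545] 73.15211402697184 84.37147249001575
['top', 'side'] [530.27759008 171.68088206] 73.48771608036655 167.191757645804
rat init [np.float64(504.5614029515858), np.float64(-234.8431415293914), np.float64(1.1443717844130004)]
['top'] [ 502.08477353 -233.5931748 ] 65.32081079889788 23.443429494303725 head [[ 537.99296074 -155.44842392   12.        ]]
['side'] [ 502.98327795 -231.8379332 ] 66.46590415079473 17.273299726753258 head [[ 537.32262446 -152.99118766   12.        ]]
['top', 'side'] [ 502.11217324 -233.74048319] 66.05425094208276 42.75490803047474 head [[ 537.01711909 -155.14248859   12.        ]]
```

View pics/ov.png

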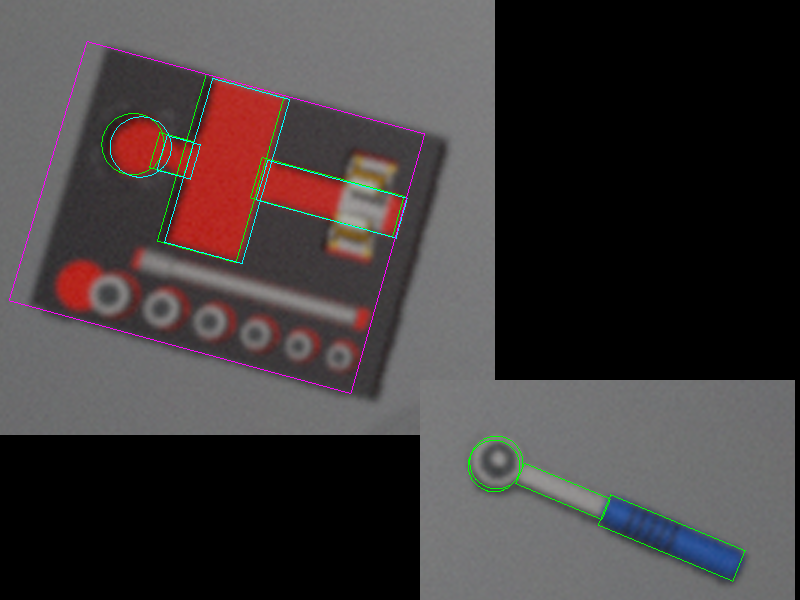

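View pics/ov2.png

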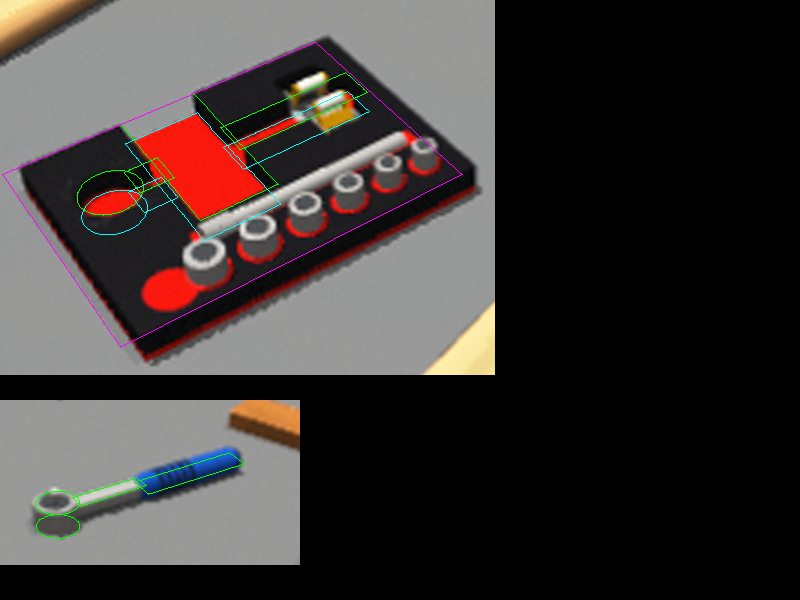

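The overlays agree with both pictures to about 1–2 px. The tray's nest is at about (530.3, 171.7) with yaw 73.5°, and the ratchet's middle at about (502.3, -233.4) with yaw 65.7°. Now I'll move above the neck (x = +20).

Emit:
apply_moves --plan '[{"jaw": 0,"delta_pos": [51,-25,10],"spin": -0.1},{"jaw": 0,"delta_pos": [103,-51,20],"spin": -0.2},{"jaw": 0,"delta_pos": [154,-76,30],"spin": -0.3},{"jaw": 0,"delta_pos": [205,-101,40],"spin": -0.4},{"jaw": 0,"delta_pos": [257,-127,50],"spin": -0.5},{"jaw": 0,"delta_pos": [308,-152,60],"spin": -0.6},{"jaw": 0,"delta_pos": [360,-178,70],"spin": -0.7},{"jaw": 0,"delta_pos": [411,-203,80],"spin": -0.81}]'

```text
time_s: 1.35
ee_pos: [512.1, -213.7, 133.7]
ee_rot: [180.0, -0.0, 65.9]
force: [-0.3, 0.0, 0.4]
gripper_width: 91.0
```

Emit:
apply_moves --plan '[{"jaw": 0.3,"delta_pos": [-2,-1,25],"spin": 0},{"jaw": 0.3,"delta_pos": [-2,-1,50],"spin": 0},{"jaw": 0.3,"delta_pos": [-2,-1,75],"spin": 0},{"jaw": 0.3,"delta_pos": [-2,-1,95],"spin": 0},{"jaw": 0.3,"delta_pos": [-2,-1,110],"spin": 0},{"jaw": 0.3,"delta_pos": [-2,-1,120],"spin": 0},{"jaw": 0.3,"delta_pos": [-2,-1,127],"spin": 0},{"jaw": 0.3,"delta_pos": [-2,-1,130],"spin": 0}]'

```text
time_s: 2.35
ee_pos: [510.6, -215.2, 3.7]
ee_rot: [180.0, -0.0, 65.9]
force: [0.9, -0.4, -1.0]
gripper_width: 64.0
```

```bash
python3 - <<'E'
from h import *
o=[]
for n,b in(("top",(330,180,450,270)),("side",(270,150,390,260))):
    im=cams.grab_frame(n)[:,:,::-1];cv2.imwrite(f"pics/{n}1.png",im)
    a=im[b[1]:b[3],b[0]:b[2]];o.append(cv2.resize(a,(390,int(390*a.shape[0]/a.shape[1])),interpolation=cv2.INTER_CUBIC))
H=max(len(x) for x in o);cv2.imwrite("pics/g1.png",np.hstack([np.vstack([x,np.zeros((H-len(x),390,3),np.uint8)]) for x in o]))
print(env.state()["ee_pos"],env.state()["force"],env.state()["time_s"])
E
```

```text
[ 510.53041836 -215.16880776    3.75296033] [-0.14609655 -0.51416385  0.38901675] 2.45
```

View pics/g1.png

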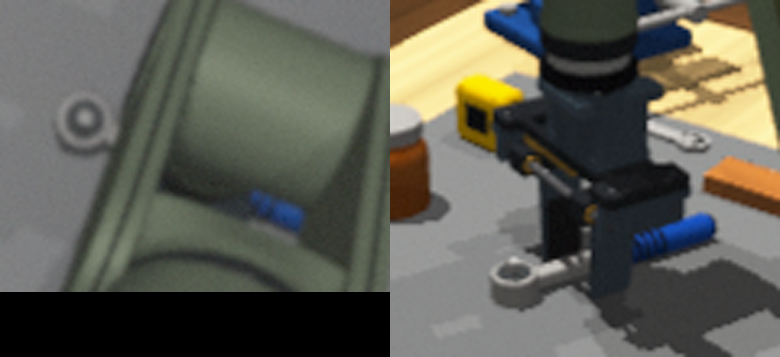

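The side view shows the fingers on either side of the neck, between the head and the blue handle. Closing and lifting.

Emit:
apply_moves --squeeze 30 --plan '[{"jaw": 1,"delta_pos": [0,0,0],"spin": 0},{"jaw": 1,"delta_pos": [0,0,0],"spin": 0},{"jaw": 1,"delta_pos": [0,0,0],"spin": 0},{"jaw": 1,"delta_pos": [0,0,0],"spin": 0},{"jaw": 1,"delta_pos": [0,0,0],"spin": 0},{"jaw": 1,"delta_pos": [0,0,0],"spin": 0},{"jaw": 1,"delta_pos": [0,0,-15],"spin": 0},{"jaw": 1,"delta_pos": [0,0,-40],"spin": 0}]'

```text
time_s: 3.45
ee_pos: [509.3, -214.7, 43.7]
ee_rot: [-179.8, -0.0, 65.9]
force: [0.0, -1.0, -4.0]
gripper_width: 15.9
```

Emit:
apply_moves --plan '[{"jaw": 1,"delta_pos": [5,-2,-25],"spin": 0},{"jaw": 1,"delta_pos": [25,-9,-50],"spin": -0.02},{"jaw": 1,"delta_pos": [60,-22,-66],"spin": -0.04},{"jaw": 1,"delta_pos": [105,-39,-66],"spin": -0.06},{"jaw": 1,"delta_pos": [150,-56,-66],"spin": -0.08},{"jaw": 1,"delta_pos": [195,-72,-66],"spin": -0.1},{"jaw": 1,"delta_pos": [240,-89,-66],"spin": -0.12},{"jaw": 1,"delta_pos": [280,-104,-66],"spin": -0.133}]'

```text
time_s: 4.45
ee_pos: [528.2, 85.0, 110.5]
ee_rot: [-179.8, -0.0, 73.6]
force: [0.2, -0.2, -3.5]
gripper_width: 15.4
```

Emit:
apply_moves --plan '[{"jaw": 1,"delta_pos": [25,-5,0],"spin": 0},{"jaw": 1,"delta_pos": [50,-10,5],"spin": 0},{"jaw": 1,"delta_pos": [72,-15,15],"spin": 0},{"jaw": 1,"delta_pos": [88,-19,20],"spin": 0},{"jaw": 1,"delta_pos": [98,-21,25],"spin": 0},{"jaw": 1,"delta_pos": [104,-22,30],"spin": 0},{"jaw": 1,"delta_pos": [104,-22,35],"spin": 0},{"jaw": 1,"delta_pos": [104,-22,35],"spin": 0}]'

```text
time_s: 5.45
ee_pos: [535.9, 190.3, 75.1]
ee_rot: [-179.8, 0.0, 73.6]
force: [0.4, 0.3, -3.3]
gripper_width: 16.0
```

```bash
python3 - <<'E'
from h import *
o=[]
for n,b in(("top",(110,160,280,300)),("side",(130,170,330,390))):
    im=cams.grab_frame(n)[:,:,::-1];cv2.imwrite(f"pics/{n}2.png",im)
    a=im[b[1]:b[3],b[0]:b[2]];o.append(cv2.resize(a,(400,int(400*a.shape[0]/a.shape[1])),interpolation=cv2.INTER_CUBIC))
H=max(len(x) for x in o);cv2.imwrite("pics/g2.png",np.hstack([np.vstack([x,np.zeros((H-len(x),400,3),np.uint8)]) for x in o]))
s=env.state();print(s["ee_pos"],s["ee_rot"],s["force"],s["time_s"])
E
```

```text
[536.42356704 190.49018024  75.66514893] [-1.79821911e+02 -8.72071987e-03  7.35577807e+01] [-0.16103817 -0.64030917 -3.36876022] 5.55
```

View pics/g2.png

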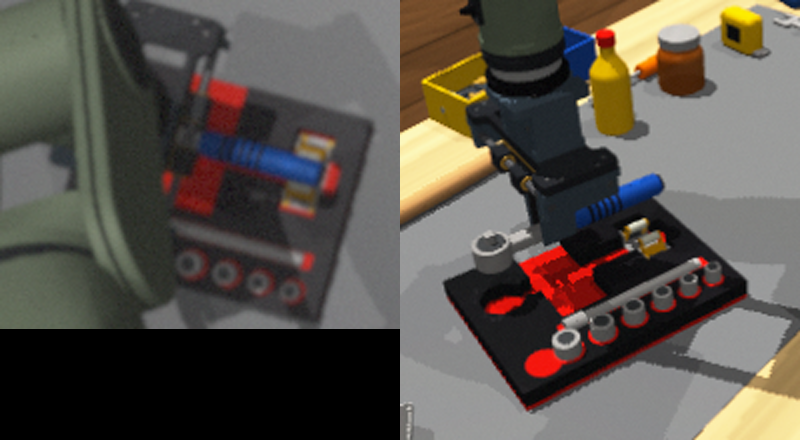

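```bash
cat > fit2.py <<'E'
from fit import *
def pose(P,q): # q x,y,yaw,z,pitch (head up +)
    c,s=np.cos(q[4]),np.sin(q[4]);Q=np.c_[c*P[:,0]-s*P[:,2],P[:,1],s*P[:,0]+c*P[:,2]+q[3]];return tf(Q,q)
def hull(n,Ps,q,box):
    x0,y0,x1,y1=box;m=np.zeros(((y1-y0)*S,(x1-x0)*S),np.uint8)
    for P in Ps:
        uv=(proj(n,pose(P,q))-[x0,y0]+.5)*S-.5;cv2.fillPoly(m,[np.round(cv2.convexHull(uv.astype(np.float32))[:,0]*16).astype(np.int32)],255,shift=4)
    return down(m)
def fitr(I,names,q0,boxes,free,ign=True):
    q0=np.array(q0,float);D=dict(zip(names,[crop(blueness(I[n]),boxes[n]) for n in names]))
    W={n:(hull(n,[cylx(-12,40,30,0)],q0,boxes[n])<.02)&(cv2.dilate(hull(n,[cylx(-125,5,22,0)],q0,boxes[n]),None)>.02) for n in names}
    def full(v): q=q0.copy();q[free]=v;return q
    def cost(v):
        q=full(v);return sum((((hull(n,[cylx(-105,0,12,0)],q,boxes[n])-D[n])**2)*W[n]).sum() for n in names)
    st=np.array([4,4,.05,4,.05])[free];v0=q0[free]
    r=minimize(cost,v0,method="Nelder-Mead",options=dict(initial_simplex=[v0]+[v0+np.eye(len(v0))[i]*st[i] for i in range(len(v0))],xatol=.005,fatol=.01,maxiter=2000))
    return full(r.x),r.fun
E
python3 - <<'E'
from fit2 import *
I={n:cv2.imread(f"pics/{n}2.png") for n in("top","side")}
B={"top":(160,190,275,270),"side":(200,230,290,300)}
# z offset expected
q0=[530.3,171.7,np.radians(73.5),84,0]
for nm,fr in((["top"],[0,1,2]),(["side"],[0,1,2]),(["top","side"],[0,1,2,3,4]),(["top","side"],[0,1,2])):
    q,f=fitr(I,nm,q0,B,fr);print(nm,q[:2].round(2),"yaw",np.degrees(q[2]).round(2),"z",q[3].round(2),"pitch",np.degrees(q[4]).round(2),f, "mid->grip",)
im=cv2.resize(I["side"],None,fx=4,fy=4)
E
```

```text
['top'] [532.02 172.27] yaw 72.95 z 84.0 pitch 0.0 21.383463340254913 mid->grip
['side'] [529.76 175.67] yaw 74.25 z 84.0 pitch 0.0 43.6707823686539 mid->grip
['top', 'side'] [531.31 173.94] yaw 73.93 z 83.44 pitch 0.33 70.53074271053205 mid->grip
['top', 'side'] [533.05 174.13] yaw 72.63 z 84.0 pitch 0.0 72.05192016036919 mid->grip
```

The held ratchet sits about 2 mm too far towards the head, and is within about 1 mm sideways. I'll correct that and lower it to just above the jaws.

Emit:
apply_moves --plan '[{"jaw": 1,"delta_pos": [-2,0,5],"spin": 0},{"jaw": 1,"delta_pos": [-2,0,12],"spin": 0},{"jaw": 1,"delta_pos": [-2,0,20],"spin": 0},{"jaw": 1,"delta_pos": [-2,0,28],"spin": 0},{"jaw": 1,"delta_pos": [-2,0,34],"spin": 0},{"jaw": 1,"delta_pos": [-2,0,39],"spin": 0},{"jaw": 1,"delta_pos": [-2,0,41],"spin": 0},{"jaw": 1,"delta_pos": [-2,0,41],"spin": 0}]'

```text
time_s: 6.55
ee_pos: [535.8, 188.6, 34.6]
ee_rot: [-179.8, -0.0, 73.6]
force: [0.1, 0.3, -3.1]
gripper_width: 15.7
```

```bash
python3 - <<'E'
from fit2 import *
o=[];I={}
for n,b in(("top",(110,160,280,300)),("side",(130,220,330,390))):
    im=cams.grab_frame(n)[:,:,::-1];cv2.imwrite(f"pics/{n}3.png",im);I[n]=im
    a=im[b[1]:b[3],b[0]:b[2]];o.append(cv2.resize(a,(400,int(400*a.shape[0]/a.shape[1])),interpolation=cv2.INTER_CUBIC))
H=max(len(x) for x in o);cv2.imwrite("pics/g3.png",np.hstack([np.vstack([x,np.zeros((H-len(x),400,3),np.uint8)]) for x in o]))
s=env.state();print(s["ee_pos"],s["ee_rot"],s["force"],s["time_s"])
B={"top":(160,190,275,270),"side":(200,240,290,330)}
q0=[530.3,171.7,np.radians(73.5),s["ee_pos"][2]+8.3,0]
for nm,fr in((["top"],[0,1,2]),(["side"],[0,1,2]),(["top","side"],[0,1,2,3,4])):
    q,f=fitr(I,nm,q0,B,fr);print(nm,q[:2].round(2),"yaw",np.degrees(q[2]).round(2),"z",q[3].round(2),"pitch",np.degrees(q[4]).round(2),f)
E
```

```text
[535.95039017 188.67386329  34.88310974] [-1.79845646e+02 -2.64841084e-02  7.35554264e+01] [ 0.25867099  1.31790647 -3.80763133] 6.65
['top'] [531.47 171.74] yaw 72.83 z 43.18 pitch 0.0 22.194172679618
['side'] [529.53 172.84] yaw 74.38 z 43.18 pitch 0.0 60.95265000680693
['top', 'side'] [531.09 172.55] yaw 73.34 z 42.71 pitch -0.45 83.84183734137754
```

View pics/g3.png

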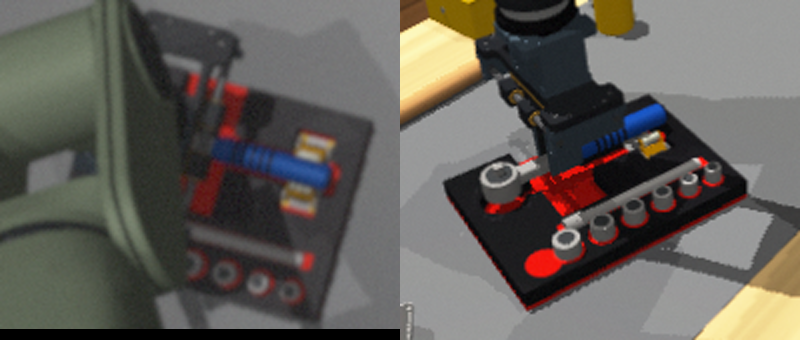

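The head is over the pocket and the handle is over the jaws, within about 1 mm. I'll loosen the grip so the ratchet can tilt, then lower until the head sits in its pocket and the handle rests on the jaws.

Emit:
apply_moves --squeeze 10 --plan '[{"jaw": 1,"delta_pos": [-0.5,0,0],"spin": 0},{"jaw": 1,"delta_pos": [-0.5,0,3],"spin": 0},{"jaw": 1,"delta_pos": [-0.5,0,6],"spin": 0},{"jaw": 1,"delta_pos": [-0.5,0,9],"spin": 0},{"jaw": 1,"delta_pos": [-0.5,0,12],"spin": 0},{"jaw": 1,"delta_pos": [-0.5,0,15],"spin": 0},{"jaw": 1,"delta_pos": [-0.5,0,17],"spin": 0},{"jaw": 1,"delta_pos": [-0.5,0,17],"spin": 0}]'

```text
time_s: 7.65
ee_pos: [536.0, 188.4, 19.2]
ee_rot: [-179.9, -0.1, 73.6]
force: [-1.6, 0.0, 6.3]
gripper_width: 15.9
```

```bash
python3 - <<'E'
from fit2 import *
o=[];I={}
for n,b in(("top",(110,160,280,300)),("side",(130,220,330,390))):
    im=cams.grab_frame(n)[:,:,::-1];cv2.imwrite(f"pics/{n}4.png",im);I[n]=im
    a=im[b[1]:b[3],b[0]:b[2]];o.append(cv2.resize(a,(400,int(400*a.shape[0]/a.shape[1])),interpolation=cv2.INTER_CUBIC))
H=max(len(x) for x in o);cv2.imwrite("pics/g4.png",np.hstack([np.vstack([x,np.zeros((H-len(x),400,3),np.uint8)]) for x in o]))
s=env.state();print(s["ee_pos"],s["ee_rot"],s["force"],s["time_s"])
E
```

```text
[535.98092165 188.35262269  19.19494636] [-1.79890639e+02 -6.03187376e-02  7.35661690e+01] [-1.98931629 -0.54969972  6.47287035] 7.75
```

View pics/g4.png

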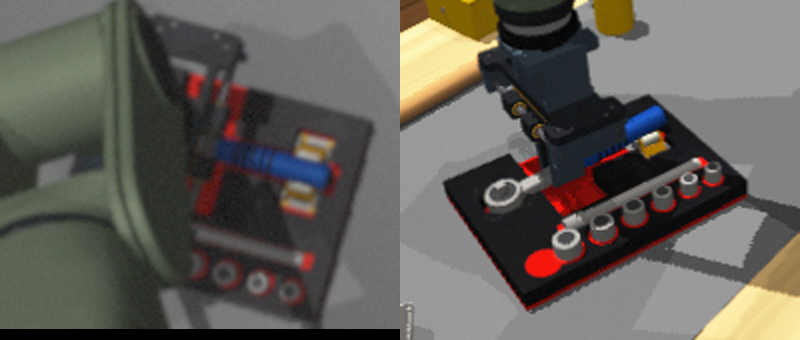

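The head is in its pocket and the handle lies on the closed jaws. I'll open part way (keeping inside the finger cutout), lift and close the fingers.

Emit:
apply_moves --plan '[{"jaw": 0.55,"delta_pos": [0,0,-1],"spin": 0},{"jaw": 0.55,"delta_pos": [0,0,-1],"spin": 0},{"jaw": 0.55,"delta_pos": [0,0,-1],"spin": 0},{"jaw": 0.55,"delta_pos": [0,0,-1],"spin": 0},{"jaw": 0.55,"delta_pos": [0,0,-12],"spin": 0},{"jaw": 0.55,"delta_pos": [0,0,-30],"spin": 0},{"jaw": 0.55,"delta_pos": [0,0,-50],"spin": 0},{"jaw": 0.55,"delta_pos": [0,0,-70],"spin": 0}]'

```text
time_s: 8.75
ee_pos: [536.2, 188.3, 90.5]
ee_rot: [-179.9, -0.1, 73.6]
force: [-0.3, -0.4, 0.5]
gripper_width: 41.1
```

Emit:
apply_moves --plan '[{"jaw": 1,"delta_pos": [-10,0,0],"spin": 0},{"jaw": 1,"delta_pos": [-20,0,0],"spin": 0},{"jaw": 1,"delta_pos": [-35,0,0],"spin": 0},{"jaw": 1,"delta_pos": [-50,0,0],"spin": 0},{"jaw": 1,"delta_pos": [-58,0,0],"spin": 0},{"jaw": 1,"delta_pos": [-58,0,5],"spin": 0},{"jaw": 1,"delta_pos": [-58,0,10],"spin": 0},{"jaw": 1,"delta_pos": [-58,0,10],"spin": 0}]'

```text
time_s: 9.75
ee_pos: [519.5, 133.0, 79.8]
ee_rot: [-179.9, -0.1, 73.6]
force: [-0.5, 0.3, 0.0]
gripper_width: 0.9
```

```bash
python3 - <<'E'
from fit2 import *
o=[];I={}
for n,b in(("top",(110,160,280,300)),("side",(130,220,330,390))):
    im=cams.grab_frame(n)[:,:,::-1];cv2.imwrite(f"pics/{n}5.png",im);I[n]=im
    a=im[b[1]:b[3],b[0]:b[2]];o.append(cv2.resize(a,(400,int(400*a.shape[0]/a.shape[1])),interpolation=cv2.INTER_CUBIC))
H=max(len(x) for x in o);cv2.imwrite("pics/g5.png",np.hstack([np.vstack([x,np.zeros((H-len(x),400,3),np.uint8)]) for x in o]))
s=env.state();print(s["ee_pos"],s["ee_rot"],s["force"],s["gripper_width"],s["time_s"])
E
```

```text
[519.87996056 132.9911677   80.25938369] [-1.79913360e+02 -8.15611136e-02  7.35879446e+01] [-0.02459747  0.64266398  0.2178713 ] 0.5891513969811244 9.85
```

View pics/g5.png

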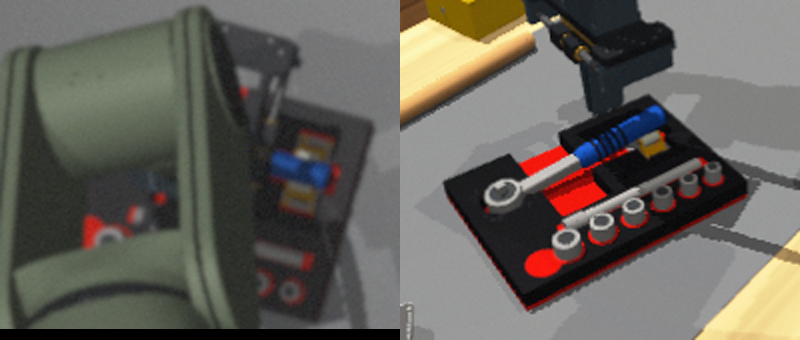

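The ratchet rests as intended, head in the pocket at about (500,195) and handle on the jaws. The shut fingertips are above the handle at tray x ≈ -40, beside the jaws on the head's side. I'll press down in steps.

Emit:
apply_moves --plan '[{"jaw": 1,"delta_pos": [0,-1,12],"spin": 0},{"jaw": 1,"delta_pos": [0,-1,24],"spin": 0},{"jaw": 1,"delta_pos": [0,-1,31],"spin": 0},{"jaw": 1,"delta_pos": [0,-1,34],"spin": 0},{"jaw": 1,"delta_pos": [0,-1,36],"spin": 0},{"jaw": 1,"delta_pos": [0,-1,38],"spin": 0},{"jaw": 1,"delta_pos": [0,-1,40],"spin": 0},{"jaw": 1,"delta_pos": [0,-1,41],"spin": 0}]'

```text
time_s: 10.85
ee_pos: [518.9, 133.3, 39.2]
ee_rot: [-179.9, -0.1, 73.6]
force: [0.9, -0.0, 0.5]
gripper_width: 0.7
```

```bash
python3 - <<'E'
from fit2 import *
n="side";im=cams.grab_frame(n)[:,:,::-1];cv2.imwrite("pics/side6.png",im)
cv2.imwrite("pics/g6.png",cv2.resize(im[240:380,140:310],(680,560),interpolation=cv2.INTER_CUBIC))
s=env.state();print(s["ee_pos"],s["force"])
E
```

```text
[518.88589261 133.4046928   38.94911884] [ 0.40231826  0.84375108 -0.3339417 ]
```

View pics/g6.png

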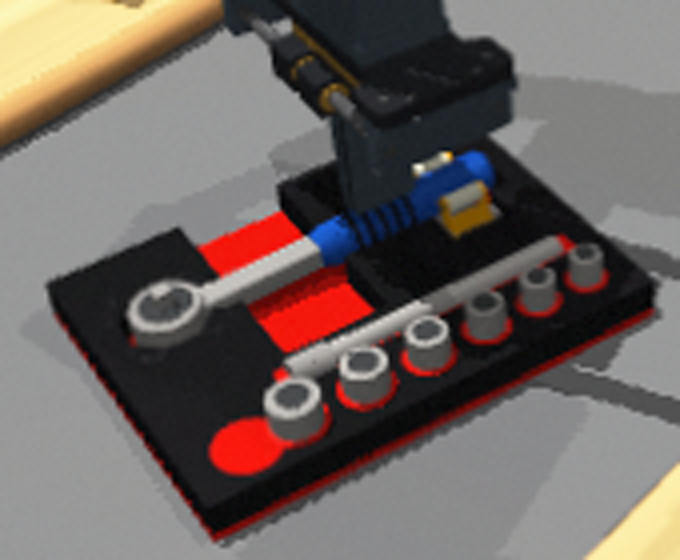

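```bash
cat > ov.py <<'E'
from fit2 import *
def overlay(im,n,qs,box,k,out):
    x0,y0,x1,y1=box
    a=cv2.resize(im[y0:y1,x0:x1],None,fx=k,fy=k,interpolation=cv2.INTER_CUBIC)
    for q,c in qs:
        for P in(cylx(-105,0,12,0),np.vstack([rect(0,67,-8,8,z) for z in(-7,7)]),np.vstack([circ(86,0,19,z) for z in(-12,12)])):
            uv=cv2.convexHull(((proj(n,pose(P,q))-[x0,y0]+.5)*k).astype(np.float32))
            cv2.polylines(a,[np.int32(uv*16)],True,c,1,shift=4)
    cv2.imwrite(out,a)
E
python3 - <<'E'
from ov import *
im=cv2.imread("pics/side6.png")
t=[530.25,172.59,np.radians(73.15)]
overlay(im,"side",[(t+[18,0],(0,255,0)),],(140,240,310,380),4,"pics/g6b.png")
E
```

```text
(no output)
```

View pics/g6b.png

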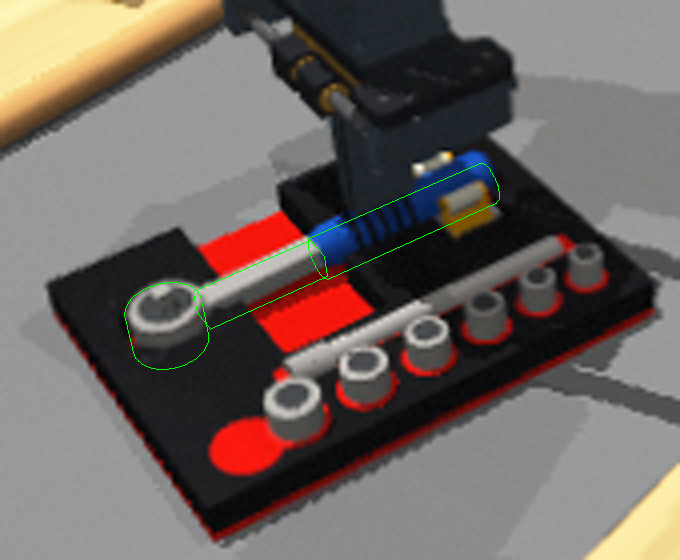

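The handle is not fully down yet: in the overlay it sits about 8 px (at 4x) above its home outline. Pressing on.

Emit:
apply_moves --plan '[{"jaw": 1,"delta_pos": [0,0,1],"spin": 0},{"jaw": 1,"delta_pos": [0,0,2],"spin": 0},{"jaw": 1,"delta_pos": [0,0,3],"spin": 0},{"jaw": 1,"delta_pos": [0,0,4],"spin": 0},{"jaw": 1,"delta_pos": [0,0,5],"spin": 0},{"jaw": 1,"delta_pos": [0,0,6],"spin": 0},{"jaw": 1,"delta_pos": [0,0,6],"spin": 0},{"jaw": 1,"delta_pos": [0,0,6],"spin": 0}]'

```text
time_s: 11.9
ee_pos: [518.9, 133.4, 33.0]
ee_rot: [-179.9, -0.1, 73.6]
force: [0.3, -0.4, 0.8]
gripper_width: 0.5
```

```bash
python3 - <<'E'
from ov import *
s=env.state();print(s["ee_pos"],s["force"],s["torque"])
n="side";im=cams.grab_frame(n)[:,:,::-1];cv2.imwrite("pics/side7.png",im)
t=[530.25,172.59,np.radians(73.15)]
overlay(im,"side",[(t+[18,0],(0,255,0)),],(140,240,310,380),4,"pics/g7.png")
E
```

```text
[518.92879273 133.42960149  32.97403693] [ 0.30409693 -0.41607918  0.82070786] [-0.03335161 -0.0734026   0.01128291]
```

View pics/g7.png

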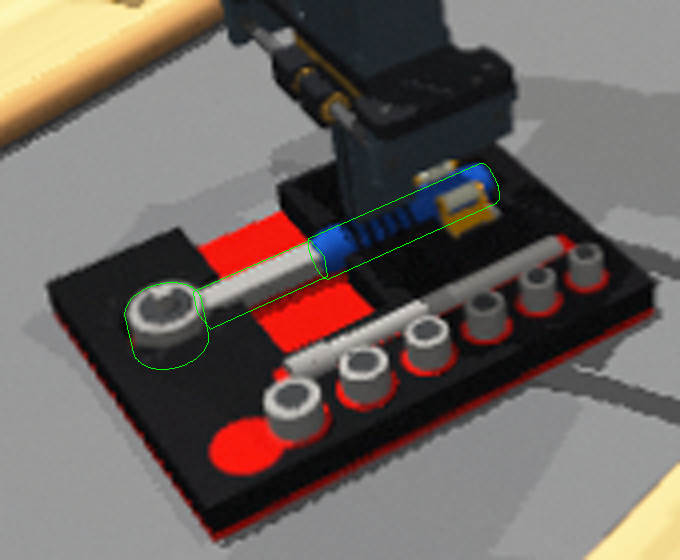

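The handle now fits its home outline and the rollers look closed over it. I'll press until the tip touches the bottomed handle, and hold there.

Emit:
apply_moves --plan '[{"jaw": 1,"delta_pos": [0,0,1],"spin": 0},{"jaw": 1,"delta_pos": [0,0,2],"spin": 0},{"jaw": 1,"delta_pos": [0,0,2.5],"spin": 0},{"jaw": 1,"delta_pos": [0,0,3],"spin": 0},{"jaw": 1,"delta_pos": [0,0,3.5],"spin": 0},{"jaw": 1,"delta_pos": [0,0,4],"spin": 0},{"jaw": 1,"delta_pos": [0,0,4],"spin": 0},{"jaw": 1,"delta_pos": [0,0,4],"spin": 0}]'

```text
time_s: 12.95
ee_pos: [518.9, 133.4, 30.1]
ee_rot: [-179.9, -0.1, 73.6]
force: [-2.3, -1.1, 8.7]
gripper_width: 0.6
```

Contact is at z = 30.1, which is the handle's home top height. I'll press a little harder and hold.

Emit:
apply_moves --plan '[{"jaw": 1,"delta_pos": [0,0,2],"spin": 0},{"jaw": 1,"delta_pos": [0,0,2.5],"spin": 0},{"jaw": 1,"delta_pos": [0,0,2.5],"spin": 0},{"jaw": 1,"delta_pos": [0,0,2.5],"spin": 0},{"jaw": 1,"delta_pos": [0,0,2.5],"spin": 0},{"jaw": 1,"delta_pos": [0,0,2.5],"spin": 0},{"jaw": 1,"delta_pos": [0,0,2.5],"spin": 0},{"jaw": 1,"delta_pos": [0,0,2.5],"spin": 0}]'

```text
time_s: 13.95
ee_pos: [519.1, 133.4, 30.0]
ee_rot: [-180.0, -0.1, 73.6]
force: [-4.3, -2.3, 19.1]
gripper_width: 0.5
```

```bash
python3 - <<'E'
from ov import *
s=env.state();print(s["ee_pos"],s["force"],s["torque"])
for n,b in(("side",(225,260,285,310)),("top",(190,195,270,265))):
    im=cams.grab_frame(n)[:,:,::-1];cv2.imwrite(f"pics/{n}8.png",im)
    cv2.imwrite(f"pics/g8{n}.png",cv2.resize(im[b[1]:b[3],b[0]:b[2]],None,fx=8,fy=8,interpolation=cv2.INTER_CUBIC))
E
```

```text
[519.053718   133.39789389  30.02195146] [-4.25852448 -2.32003607 19.06186127] [-0.30054078  0.85919771 -0.0561063 ]
```

View pics/g8side.png

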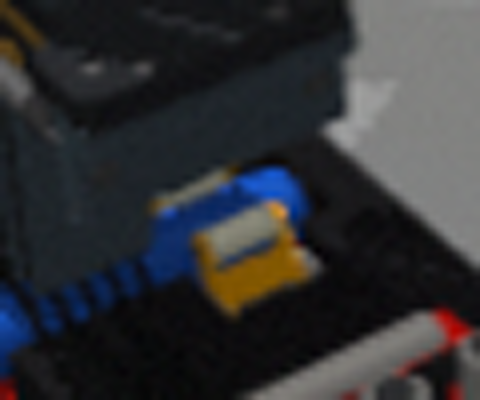

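View pics/g8top.png

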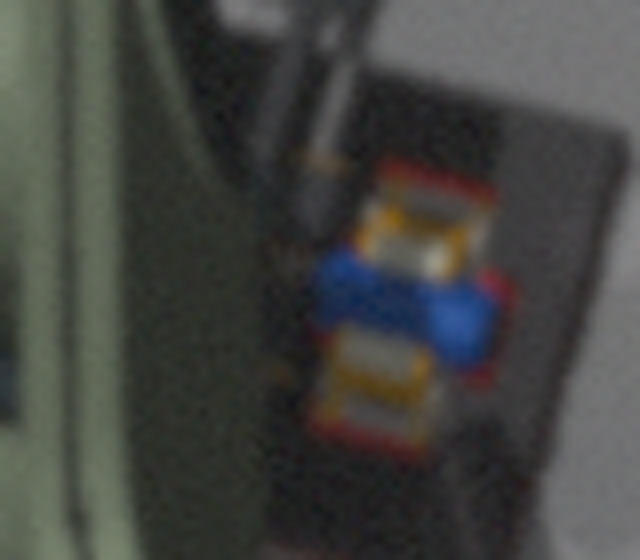

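Both rollers overlap the handle from each side (top view, about (410,255) and (385,350) in the crop) and the handle bears 19 N at its home height. Releasing and lifting clear.

Emit:
apply_moves --plan '[{"jaw": 1,"delta_pos": [0,0,-2],"spin": 0},{"jaw": 1,"delta_pos": [0,0,-8],"spin": 0},{"jaw": 1,"delta_pos": [0,0,-25],"spin": 0},{"jaw": 1,"delta_pos": [0,0,-50],"spin": 0},{"jaw": 1,"delta_pos": [0,0,-80],"spin": 0},{"jaw": 1,"delta_pos": [0,0,-110],"spin": 0},{"jaw": 1,"delta_pos": [0,0,-140],"spin": 0},{"jaw": 1,"delta_pos": [0,0,-170],"spin": 0}]'

```text
time_s: 15.05
ee_pos: [518.8, 133.0, 200.8]
ee_rot: [-180.0, -0.1, 73.6]
force: [-0.6, 0.1, 0.0]
gripper_width: 0.6
```

Emit:
apply_moves --plan '[{"jaw": 1,"delta_pos": [-45,15,0],"spin": 0},{"jaw": 1,"delta_pos": [-90,30,0],"spin": 0},{"jaw": 1,"delta_pos": [-135,30,0],"spin": 0},{"jaw": 1,"delta_pos": [-180,0,0],"spin": 0},{"jaw": 1,"delta_pos": [-225,-20,0],"spin": 0},{"jaw": 1,"delta_pos": [-265,-40,0],"spin": 0},{"jaw": 1,"delta_pos": [-280,-50,0],"spin": 0},{"jaw": 1,"delta_pos": [-280,-50,0],"spin": 0}]'

```text
time_s: 16.05
ee_pos: [391.6, -121.6, 200.4]
ee_rot: [180.0, -0.1, 73.5]
force: [-0.2, -0.4, 0.2]
gripper_width: 0.5
```

```bash
python3 - <<'E'
from ov import *
s=env.state();print(s["ee_pos"],s["force"],s["time_s"])
T={"side":[530.25,172.59,np.radians(73.15)],"top":[530.38,170.77,np.radians(73.76)]}
B={"top":(160,190,275,270),"side":(200,250,290,330)}
for n,b in(("side",(140,240,310,380)),("top",(120,165,285,310))):
    im=cams.grab_frame(n)[:,:,::-1];cv2.imwrite(f"pics/{n}9.png",im)
    overlay(im,n,[(T[n]+[18,0],(0,255,0))],b,4,f"pics/g9{n}.png")
E
```

```text
[ 391.58336623 -121.64996973  200.39567636] [-0.20955965 -0.44282651  0.1972262 ] 16.05
```

View pics/g9side.png

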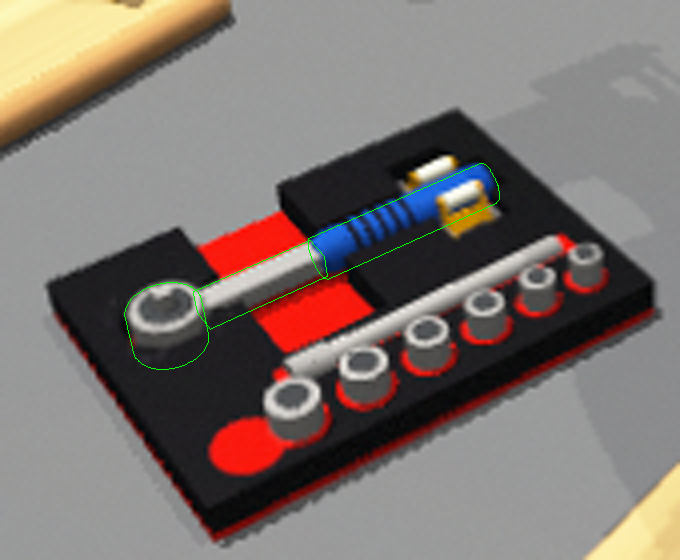

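View pics/g9top.png

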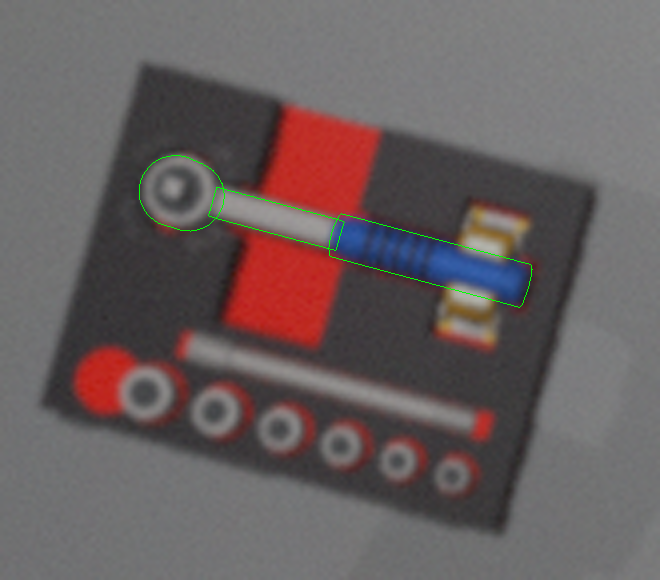

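View pics/top9.png

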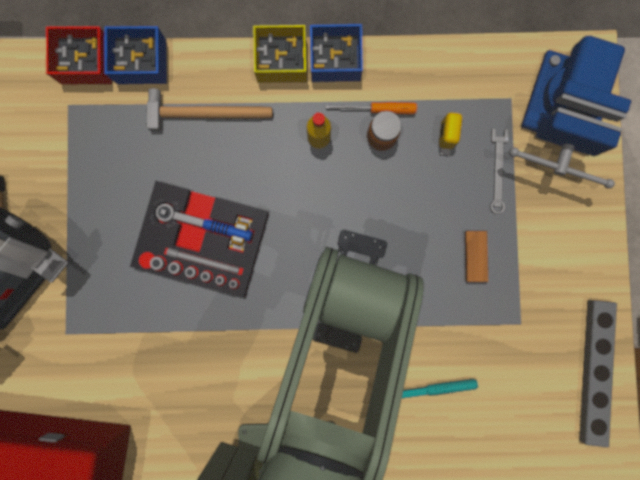

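The ratchet matches its home outline in both views: head in the pocket at (165,213) in the top view, handle in the trough under both rollers. The bystanders have not moved and the arm is clear, so I'm handing in.

```bash
python3 -c "
from workcell import env
print(env.job_done())"
```

```text
the job is handed in; nothing more can be done
None
```

The blue-handled ratchet is home in its tray, with its head in the round pocket and its handle in the trough under both roller jaws. I handed the job in at about 16 s.

- **How it was done:** I gripped the neck and set the head in the pocket with the handle resting on the closed jaws. Then I pressed the handle down with the shut fingertips beside the jaws.
- **Pressing and holding:** The handle stopped at z = 30.0 mm, its home top height. The press reached 19 N and I held it there for about a second. The pictures showed both rollers over the handle before I lifted.
- **Last checks:** In both cameras the ratchet lies within about 1 mm of its home outline, with a roller over each side. In the top view the hammer, oiler, jar, screwdriver, tape measure, spanner and offcut have not moved, and the arm was clear with no force on it.
- **Disagreements:** The two cameras differed by about 1–2 mm and 1° in the pose fits, which is within the stated calibration. The handle snapped in before I expected, partway through the first press, so I did not see the peak force there. I could not read the jaw angles directly and judged them only from the pictures.

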